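# Open the inspection camera's aperture and pin it

### The arm

A 6-joint arm with a two-finger parallel gripper is mounted at the origin on the work surface. World frame = base frame: x ahead of the robot, y to its left, z up, the work surface at z = 0. Lengths are in mm, angles in degrees, forces in N, time in s.
With the tool pointing down it reaches from about 250 to 775 mm from the base axis. Payload 4 kg.
Tool frame: the origin (TCP) lies between the finger pads; the fingertips stand 14 mm ahead of it and the grasp point (between the pads) lies 5 mm behind it; z points along the fingers, y is the direction in which the jaws open and shut (so a half turn about z gives the same grasp; the last joint's range is limited). The gripper opens to 94 mm and grips with 3 to 60 N. Pads are 16 mm wide; open, the fingers measure 119 mm over their backs; the gripper's body (75 mm by 177 mm) begins 78 mm behind the grasp point.
Start: joints at [57.863, 4.996, 78.535, -0, 96.463, -5.907], TCP at [243.098, 493.378, 219.506] pointing down, gripper open.
Joint ranges: [-177.83, 177.83], [-43.37, 116.18], [15.69, 146.23], [-61.86, 241.86], [9.47, 152.12], [-147.06, 147.06]. Speed limits (degrees/s): [159.86, 159.86, 180, 180, 180, 180].

### API

Orientations are given as [roll, pitch, yaw] about the fixed x, y, z axes, in that order (R = Rz(yaw) Ry(pitch) Rx(roll)).
In Python, from cell import arm, gripper_to, solver, imaging, order, readout gives the robot as it stands. Calls block until the motion is done:
- arm.movep(position, orientation): joint-space move of the TCP to a pose.
- arm.move_straight(position, rate=150, frame=None, max_force=None): straight line of the TCP; frame=None keeps the orientation; rate is the mean speed in mm/s. With max_force (N) it stops when the force on the tool has changed by that much, and returns True; else False.
- arm.move_j(angles): joint-space move.
- gripper_to(opening, grasp_force=None): opening from 0.0 (shut) to 1.0 (fully open); grasp_force is the grip in N (None keeps the last); returns when the fingers have stopped.
- arm.wait(seconds).
- solver.ik(position, orientation): joint angles nearest the present ones, or None.
- imaging.get_image(name): name is "scene" or "side" or "wrist"; returns the picture (420x560x3 uint8, red, green, blue); there is no depth.
- imaging.calibration(name): a dict with "fx", "fy", "cx", "cy" (pixels), "position" and "attitude" of the camera in the world; the wrist camera has in their place "hand_eye" (4x4, takes a point from camera to tool coordinates, whose origin is the TCP and whose axes are the flange's). Camera axes: x right, y up, looking along -z (the intrinsics and any distortion apply to the point x, -y, -z); pixel columns grow to the right and rows downward; lengths in mm; the calibration is good to about 2 mm. A picture is of the moment at which its call begins: read the wrist's pose just before it. calibration takes no time and is no camera call.
A pose or a line that the arm cannot do raises arm.IKError and nothing moves.
- order.close_job(): hands the job in, once; it reports no verdict.
Readings, each from a call of its own:
- readout.get_t(): time.
- readout.get_qpos(): joint angles.
- readout.get_joint_velocities(): joint speeds.
- readout.get_joint_torque(): joint torques, N m.
- readout.get_eef_pos(): TCP position.
- readout.get_eef_rot(): TCP orientation.
- readout.get_contact_force(): force on the tool from outside, world axes, zero at the start.
- readout.get_moment(): the same for the moment, N m.
- readout.get_grip_width(): opening from 0.0 (shut) to 1.0 (fully open).
Only numpy, scipy, OpenCV 4.12 (cv2) and the standard library are available. Lean on these libraries where they do the work, as an engineer would, in place of code of your own. Each camera call takes 0.05 s, during which the arm holds its last target.

### The job

Open the aperture of the upward-looking bottle-inspection camera: with closed fingers push the tab of the slim orange ring from the side (never pinch or squeeze it) so that the ring turns anticlockwise, seen from above, until it is against its stop, and lean on it there with about 10 N for half a second, never with more than 15 N. Then take the red-headed locking pin from its blue stand, put it without forcing (under 20 N) through the hole in the tab into the lug below until it is fully home, and let go. The gripper must not touch the dark fixed rings above and below the orange one, and the bottles and other loose things stay where they are.

Things in the scene. Friction and masses are not known exactly. Their poses are not given: they have to be found in the camera images.
- iris: orange aperture ring of the lens, diameter 72 mm, 12 mm thick, level, underside 94 mm above the table, between two fixed rings. Origin on the lens axis at its underside; z up; x points along its tab. It turns stiffly about z only (2 to 3 N at the tab), stays where left, and starts 0.9 to 1.5 rad clockwise (seen from above) of a hard stop, where tab and lug holes are in line
- tab_hole (a point): centre of the 11 mm vertical hole through the tab of the orange ring, at the tab's top face (106 mm above the table), 60 mm from the lens axis. The tab is a flat plate as thick as the ring, 24 mm wide, that stands out to 72 mm from the axis
- lower_ring: dark fixed ring below the orange one, diameter 80 mm, 14 mm thick, its top 92 mm above the table (2 mm under the orange ring), with a bare-metal lug 24 mm wide that stands out to 72 mm from the axis. Origin on the lens axis at its underside; z up
- lug_hole (a point): centre of the 10.5 mm through hole in the lug of the lower ring, at the lug's top face (92 mm above the table), 60 mm from the lens axis
- upper_ring: dark fixed ring with the lens glass and white tick marks, above the orange one: diameter 64 mm, from 108 mm to 118 mm above the table. Origin on the lens axis at its underside; z up. The camera under the rings is a 62 mm wide box on a 150 mm square, 12 mm thick base plate, all fixed to the table
- pin_head (a point): loose locking pin, 48 to 84 g, upright: red round head 16 mm in diameter and 44 mm tall, on a steel shank 8 mm by 26 mm, pointed. This point is the centre of the head (22 mm below its top). It stands in a fixed blue block 75 mm square, 40 mm high, the head resting on the block; when home in the tab the head rests on the tab
- pin_tip (a point): lower end of the pin's shank, on its axis, 48 mm below the centre of the head; z points up along the pin
- pin: the same pin; origin at the lower end of its shank
- bottle0: clear bottle with green cap, 42 mm in diameter, 140 mm tall, origin under its base; a bystander
- bottle1: clear bottle with green cap, 42 mm in diameter, 140 mm tall, origin under its base; a bystander
- bottle2: clear bottle with green cap, 42 mm in diameter, 140 mm tall, origin under its base; a bystander
- bottle3: clear bottle with green cap, 42 mm in diameter, 140 mm tall, origin under its base; a bystander
- label_roll: roll of blank labels lying flat, 104 mm in diameter, 50 mm tall, origin under its centre; a bystander
- spare_cap: green cap 41 mm in diameter, 28 mm tall, origin under its centre; a bystander
- driver: screwdriver lying on the table; a bystander
Things that resemble listed ones, but are neither listed nor needed, are in the scene too. There is more than one size of the part that bears iris; the job needs the middle-sized.

How it is judged (in metres and radians):
On the way:
1. the orange ring is at its stop (tab hole within 2 mm of the lug hole, seen from above) and the gripper leans on it there with 7.5 to 15 N for 0.2 s (horizontal distance between tab_hole and lug_hole below 0.002 m and contact force between the fingers and iris above 7.5 N), for 0.2 s.
At the end, for the whole second after the job is handed in: the tab hole within 2 mm of the lug hole seen from above, the pin through both, fully home (its tip at most 5 mm above the lower ring's underside, within 4 mm of the lug hole's axis, tilted less than 0.12 rad), released and at rest (horizontal distance between tab_hole and lug_hole below 0.002 m and horizontal distance between pin_tip and lug_hole below 0.004 m and z of pin_tip in the frame of lower_ring below 0.005 m and angle between pin_tip's own z axis and vertical below 0.12 rad and linear speed of pin below 0.02 m/s); the robot touches nothing.
It fails at once if the gripper or arm touches the fixed ring above or below (more than 1 N) (contact force between any of the fingers, the arm and upper_ring above 1 N or contact force between any of the fingers, the arm and lower_ring above 1 N).
It fails at once if more than 15 N of push or squeeze of the fingers on the orange ring (contact force between the fingers and iris above 15 N).
It fails at once if the pin is forced with more than 20 N against the tab or the lug (contact force between pin and iris above 20 N or contact force between pin and lower_ring above 20 N).
It fails at once if a bottle, the label roll, the cap or the screwdriver is moved by more than 15 mm (distance of any of bottle0, bottle1, bottle2, bottle3, label_roll, spare_cap, driver from where it was at the start of the episode above 0.015 m).
It also fails if it takes over 72 s, if anything falls off the work surface, if the arm or the gripper's body presses on something with over 40 N, if the wrist force passes 120 N, or if a joint passes its speed limit or range.

## Working session

There is one attempt and no reset: what is moved stays moved. The work goes in short steps, each a Python script; the robot and the scene stay as the last script left them, time stands still between calls to the robot, and variables do not carry over. Pictures are saved under pics/ and viewed, and the job is handed in when it is done.

```bash
ls; mkdir -p pics
python3 - <<'E'
from cell import arm,gripper_to,solver,imaging,order,readout
import cv2
for n in ("scene","side","wrist"):
    im=imaging.get_image(n); cv2.imwrite(f"pics/{n}0.png",im[:,:,::-1]); print(n,imaging.calibration(n))
print(readout.get_t(),readout.get_eef_pos(),readout.get_eef_rot())
E
```

```text
pics
scene {'fx': 484.6542833876228, 'fy': 484.6542833876228, 'cx': 277.4566614168567, 'cy': 206.29166935367186, 'position': array([1414.69006498,  920.23758772,  961.33649506]), 'attitude': array([ 55.39285262,   0.93091721, 134.78730385])}
side {'fx': 421.2495113177892, 'fy': 421.2495113177892, 'cx': 283.8434964272288, 'cy': 207.15402074024675, 'position': array([  26.58321217, -577.62243667,  803.56973651]), 'attitude': array([ 48.44698909,   1.09853133, -42.94955076])}
wrist {'fx': 356.2960949564365, 'fy': 356.2960949564365, 'cx': 287.5933341995924, 'cy': 205.6806292971486, 'hand_eye': array([[ 1.61764577e-04,  9.73978939e-01,  2.26638479e-01,
         6.55286489e+01],
       [ 9.99999662e-01,  2.52219755e-05, -8.22147218e-04,
        -4.11639502e-01],
       [-8.06470345e-04,  2.26638536e-01, -9.73978605e-01,
        -1.64384325e+02],
       [ 0.00000000e+00,  0.00000000e+00,  0.00000000e+00,
         1.00000000e+00]])}
0.15 [242.8896195  493.03439219 218.58023176] [-1.79903426e+02 -8.70187319e-03  1.53770376e+02]
```

View pics/scene0.png

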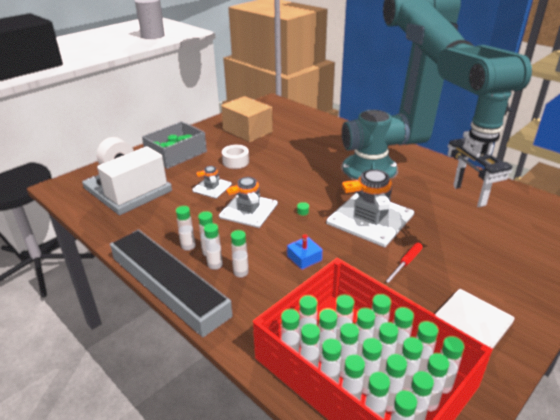

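View pics/side0.png

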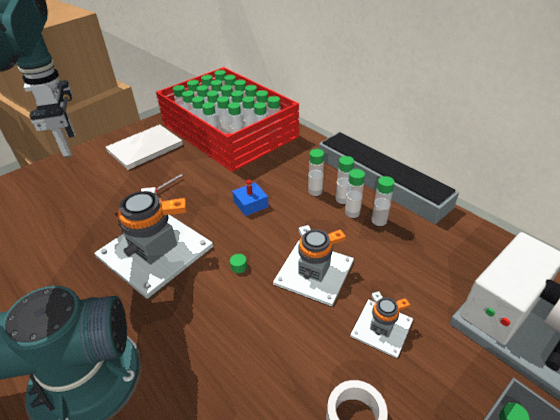

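View pics/wrist0.png

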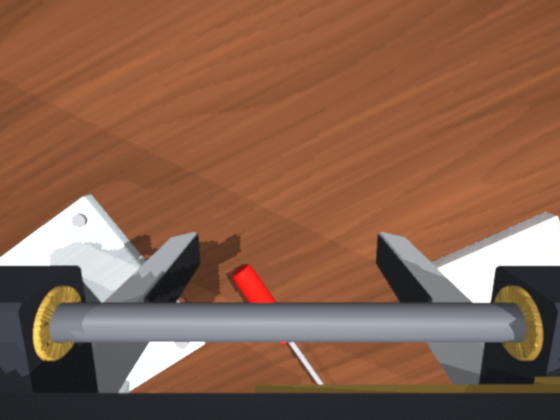

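The scene view shows three iris assemblies. The middle-sized one is at about (247,190) in scene and (315,245) in side. The blue stand with the pin is at (305,250) in scene and (250,195) in side. I'll triangulate roughly.

```bash
cat > h.py <<'E'
from cell import arm,gripper_to,solver,imaging,order,readout
import numpy as np, cv2
from scipy.spatial.transform import Rotation as R
def campose(n,p=None,r=None):
    c=imaging.calibration(n)
    if n=="wrist":
        T=np.array(c["hand_eye"]); B=R.from_euler('xyz',r,degrees=True).as_matrix()
        return c,B@T[:3,:3],B@T[:3,3]+np.array(p)
    return c,R.from_euler('xyz',c["attitude"],degrees=True).as_matrix(),np.array(c["position"])
def ray(n,u,v,**k):
    c,M,o=campose(n,**k)
    d=M@np.array([(u-c["cx"])/c["fx"],-(v-c["cy"])/c["fy"],-1]); return o,d/np.linalg.norm(d)
def onz(n,u,v,z,**k):
    o,d=ray(n,u,v,**k); return o+d*(z-o[2])/d[2]
def proj(n,P,**k):
    c,M,o=campose(n,**k); q=M.T@(np.array(P)-o); return np.array([c["cx"]+c["fx"]*q[0]/-q[2], c["cy"]-c["fy"]*q[1]/-q[2]])
def tri(r1,r2):
    A=np.zeros((3,3));b=np.zeros(3)
    for o,d in (r1,r2):
        Pm=np.eye(3)-np.outer(d,d);A+=Pm;b+=Pm@o
    return np.linalg.solve(A,b)
def snap(n,name):
    p=readout.get_eef_pos();r=readout.get_eef_rot();im=imaging.get_image(n)[:,:,::-1].copy()
    cv2.imwrite(f"pics/{name}.png",im); np.save(f"pics/{name}.npy",np.array([p,r])); return im,p,r
E
python3 - <<'E'
from h import *
for n in("scene","side"):
    im=cv2.imread(f"pics/{n}0.png")
    x,y={"scene":(185,150),"side":(230,150)}[n]
    w,h=(160,130) if n=="scene" else (180,160)
    cv2.imwrite(f"pics/{n}0z.png",cv2.resize(im[y:y+h,x:x+w],None,fx=4,fy=3.75 if 0 else 4,interpolation=cv2.INTER_CUBIC)[:600])
print("lens",onz("scene",246,186,118),onz("side",316,240,118))
print("pin",onz("scene",305,238,84),onz("side",249,183,84))
print("tab",onz("scene",229,197,106),onz("side",338,237,106))
print("driver",onz("scene",415,250,10),onz("scene",390,280,10))
print("cap",onz("scene",303,208,20))
for q in ((185,245),(206,250),(213,265),(240,272)): print("bottle",onz("scene",*q,0))
E
```

```text
lens [ 544.67208943 -107.54369824  118.        ] [ 520.03019322 -134.49232219  118.        ]
pin [582.36275521 186.8256723   84.        ] [569.20827244 166.76527796  84.        ]
tab [ 614.25889159 -112.77834777  106.        ] [ 571.9849456  -155.26562408  106.        ]
driver [325.58690129 405.71794918  10.        ] [488.36581345 425.74858782  10.        ]
cap [404.69554237  18.46699748  20.        ]
bottle [ 7.89049697e+02 -1.32669971e+02 -1.13686838e-13]
bottle [ 7.58570352e+02 -6.52720620e+01 -1.13686838e-13]
bottle [787.66384096   5.07342479   0.        ]
bottle [ 7.52311219e+02  8.63703579e+01 -1.13686838e-13]
```

View pics/scene0z.png

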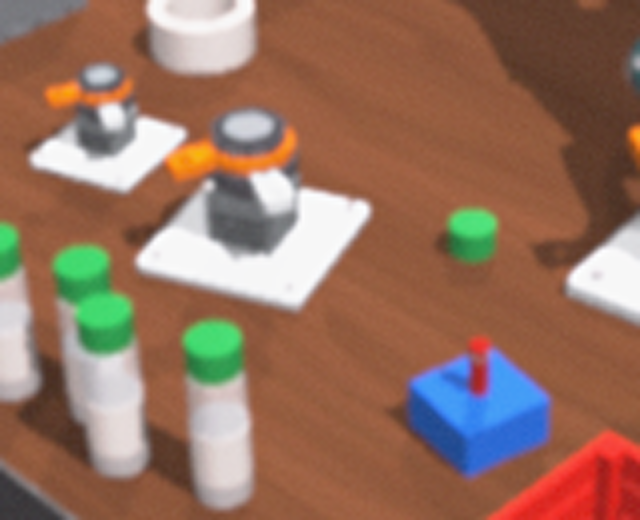

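View pics/side0z.png

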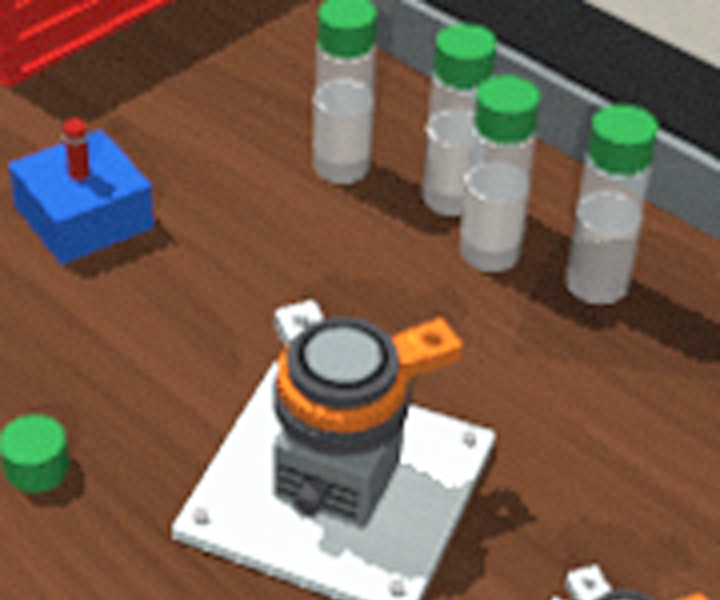

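Run:
```python
from h import *
for nm,a,b,z in (("pintop",(305,235.5),(248.7,181),84),("lens",(247,181),(315.5,238.5),118),("tabhole",(234,190),(338,235),106),("stand top c",(305,250),(250,194),40)):
    r1,r2=ray("scene",*a),ray("side",*b); P=tri(r1,r2)
    print(nm,P,proj("scene",P)-a,proj("side",P)-b, onz("scene",*a,z),onz("side",*b,z))
# plate corners, medium: side
for q in ((274,283),(352,264),(335,302)): print(onz("side",*q,12))
for q in ((219,217),(277,203),(259,226)): print(onz("scene",*q,12))
```

```text
pintop [574.07137251 176.96348706  82.8375769 ] [-0.60660825  0.09401685] [-0.64595755 -0.05671907] [573.63022168 178.93238103  84.        ] [574.31259484 174.29018432  84.        ]
lens [ 521.89413098 -129.53268854  117.71846907] [-0.3540918  -0.01286048] [-0.51995319  0.03407386] [ 521.43871222 -128.26358004  118.        ] [ 522.61148151 -130.45737671  118.        ]
tabhole [ 575.04655067 -144.11114953  101.29371742] [-2.01747043 -0.19115069] [-2.8601889   0.29584136] [ 575.85227166 -132.58183856  106.        ] [ 576.83596856 -150.96428915  106.        ]
stand top c [577.07290797 180.75671914  31.77914252] [-0.60137795  0.08835538] [-0.63096826 -0.05009935] [582.95288507 188.30817904  40.        ] [572.35435797 171.25201652  40.        ]
[423.84130131 -94.53684977  12.        ]
[ 600.79498954 -183.52173547   12.        ]
[ 487.22989593 -229.68991053   12.        ]
[ 628.72553812 -157.89950157   12.        ]
[435.76855495 -75.41941521  12.        ]
[570.7078255  -24.04442174  12.        ]
```

Run:
```python
from h import *
print("lug",onz("side",304.5,230,92))
L=np.array([522,-129.4])
def go(y,z,off=75):
    d=np.array([np.cos(np.radians(y)),np.sin(np.radians(y))]); p=L-off*d
    arm.movep([p[0],p[1],z],[180,0,y])
go(-14,300)
go(-14,185); arm.wait(0.2); snap("wrist","wA")
go(166,185); arm.wait(0.2); snap("wrist","wB")
print(readout.get_t(),readout.get_qpos(),readout.get_eef_pos())
```

```text
lug [542.94494619 -75.57100805  92.        ]
6.1083 [-1.92307123e+01  1.34908378e+01  7.27266657e+01  1.28669348e-03
  9.37773179e+01 -9.52281315e+01] [ 594.73152763 -147.51203188  185.0665537 ]
```

View pics/wA.png

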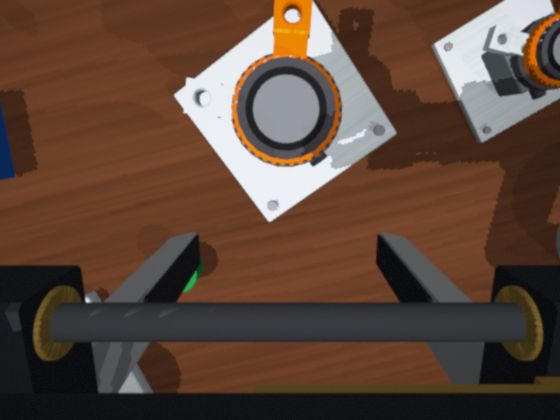

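View pics/wB.png

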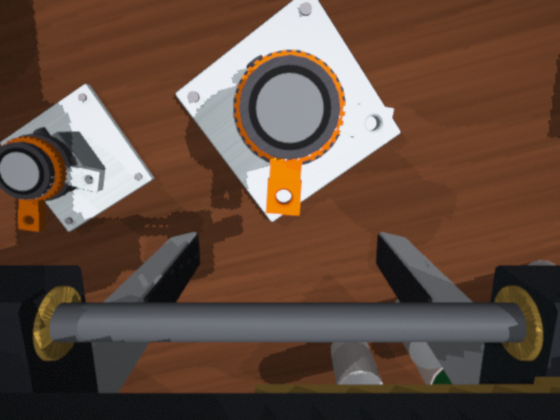

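Both views are clear. In wA the tab hole is at (293,16), the lug hole at (203,99) and the lens at (287,108). In wB they are at (284,196), (374,123) and (290,107). Next is sub-pixel extraction.

Run:
```python
from h import *
pts={}
for n,guess in (("wA",dict(tab=(293,16),lug=(203,99),lens=(287,108))),("wB",dict(tab=(284,196),lug=(374,123),lens=(290,107)))):
    im=cv2.imread(f"pics/{n}.png"); p,r=np.load(f"pics/{n}.npy")
    for k in ("tab","lug"):
        x,y=guess[k]; c=im[max(0,y-16):y+17,x-16:x+17]; cv2.imwrite(f"pics/{n}{k}.png",cv2.resize(c,None,fx=10,fy=10,interpolation=cv2.INTER_NEAREST))
    g=cv2.cvtColor(im,cv2.COLOR_BGR2GRAY); 
    x,y=guess["lens"]; m=((g>100)&(g<200)).astype(np.uint8); hsv=cv2.cvtColor(im,cv2.COLOR_BGR2HSV); m&=(hsv[...,1]<60).astype(np.uint8)
    _,lab,st,ce=cv2.connectedComponentsWithStats(m); l=lab[y,x]; print(n,st[l],ce[l])
    guess["lens"]=tuple(ce[l])
    for k,z in (("tab",106),("lug",92),("lens",118)):
        P=onz("wrist",*guess[k],z,p=p,r=r); pts[n,k]=P; print(n,k,P)
for k in ("tab","lug","lens"): print(k,(pts["wA",k]+pts["wB",k])/2)
c=[(pts["wA",k]+pts["wB",k])/2 for k in ("tab","lug","lens")]
for i in (0,1):
    d=(c[i]-c[2])[:2]; print(np.hypot(*d),np.degrees(np.arctan2(d[1],d[0])))
a=[cv2.imread(f"pics/{n}{k}.png") for n in("wA","wB") for k in ("tab","lug")]
a=[cv2.resize(i,(330,290)) for i in a]
cv2.imwrite("pics/holes.png",np.vstack([np.hstack(a[:2]),np.hstack(a[2:])]))
```

```text
wA [ 253   75   66   68 3569] [285.58811992 108.33790978]
wA tab [ 578.04413187 -146.8213846   106.        ]
wA lug [545.1396186  -73.89939492  92.        ]
wA lens [ 523.87170048 -128.47770356  118.        ]
wB [ 256   73   67   70 3688] [289.39506508 107.46936009]
wB tab [ 578.71793112 -146.27322957  106.        ]
wB lug [545.94375708 -72.8201431   92.        ]
wB lens [ 522.27912187 -128.47246646  118.        ]
tab [ 578.3810315  -146.54730709  106.        ]
lug [545.54168784 -73.35976901  92.        ]
lens [ 523.07541117 -128.47508501  118.        ]
58.183475748023156 -18.09584313079423
59.51833032757202 67.82305531403189
```

View pics/holes.png

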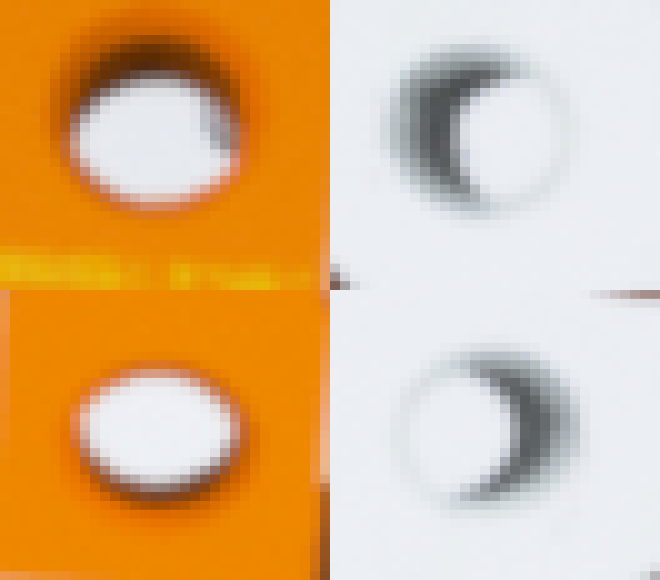

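Run:
```python
from h import *
pts={}
for n,g in (("wA",dict(tab=(291.2,13.7),lug=(201.5,97),lens=(285.6,108.3))),("wB",dict(tab=(283.2,196),lug=(373.2,122.4),lens=(289.4,107.5)))):
    p,r=np.load(f"pics/{n}.npy")
    for k,z in (("tab",106),("lug",92),("lens",118)): pts[n,k]=onz("wrist",*g[k],z,p=p,r=r)
c=[]
for k in ("tab","lug","lens"):
    m=(pts["wA",k]+pts["wB",k])/2; c.append(m); print(k,m,(pts["wA",k]-pts["wB",k])/2)
for i in (0,1):
    d=(c[i]-c[2])[:2]; print(np.hypot(*d),np.degrees(np.arctan2(d[1],d[0])))
```

```text
tab [ 579.09726233 -146.42387552  106.        ] [0.51428828 0.39050761 0.        ]
lug [546.04334008 -73.28085686  92.        ] [0.64033848 0.00818356 0.        ]
lens [ 523.09515711 -128.48230576  118.        ] [ 0.79730357 -0.00838073  0.        ]
58.80591564580926 -17.764062490248943
59.781427398234236 67.42651150056656
```

Axis ≈ (523,−128.4), tab at −17.8°, stop at ≈67.5°. Close the fingers, come down on the clockwise side of the tab and feel for contact.

```bash
cat >> h.py <<'E'
AX=np.array([522.9,-128.4]); RP=62.; ZP=112.5
def pose(th,s,z=ZP):
    a=np.radians(th);u=np.array([np.cos(a),np.sin(a)]);t=np.array([-u[1],u[0]])
    q=AX+RP*u-s*t; y=th+90
    return [q[0],q[1],z],[180,0,y]
def tang(th,F):
    a=np.radians(th); return float(np.dot(F[:2],[-np.sin(a),np.cos(a)]))
E
python3 - <<'E'
from h import *
th=-17.8
arm.move_straight([*readout.get_eef_pos()[:2],215],rate=200)
gripper_to(0.0,30)
arm.movep(*pose(th,34,215))
arm.move_straight(pose(th,34,ZP)[0],rate=120)
arm.wait(0.2)
print(readout.get_t(),readout.get_eef_pos(),pose(th,34)[0],readout.get_contact_force(),readout.get_grip_width())
snap("wrist","wC");snap("side","sC")
E
```

```text
10.4333 [ 572.09472769 -179.98342964  113.63783747] [np.float64(571.5383819812671), np.float64(-179.72550826094528), 112.5] [ 0.24811431 -0.60767304 -0.06678128] 0.004937505641612998
```

View pics/wC.png

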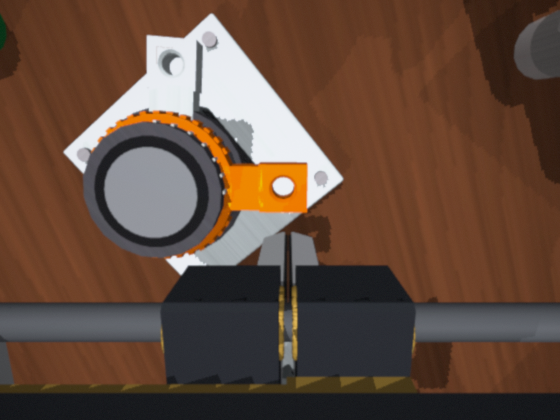

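View pics/sC.png

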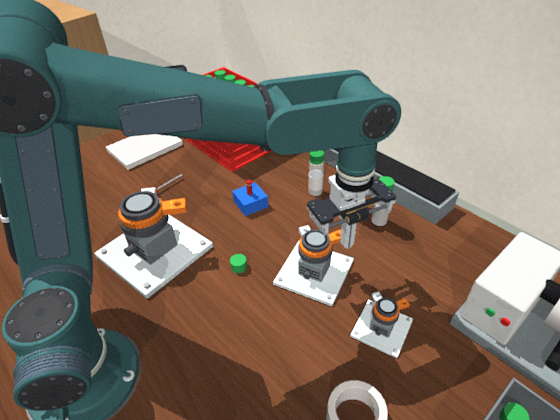

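wC shows the closed fingers at (288,240), lined up beside the tab, with the tab hole at (284,186). Approach and sweep.

```bash
sed -i 's/ZP=112.5/ZP=111.8/' h.py
python3 - <<'E'
from h import *
th=-17.8
F0=np.array(readout.get_contact_force())
for s in np.arange(32,14,-1.5):
    arm.move_straight(pose(th,s)[0],rate=25)
    F=np.array(readout.get_contact_force())-F0; e=np.array(readout.get_eef_pos())
    f=tang(th,F); print(round(s,1),round(f,2),F.round(2),e.round(1))
    if f<-1.5: break
print(readout.get_t())
E
```

```text
32.0 -0.74 [-0.12 -0.74 -0.19] [ 572.2 -177.7  111.8]
30.5 -0.66 [ 0.23 -0.77  0.02] [ 572.6 -176.3  111.8]
29.0 -1.06 [-0.44 -0.98 -0.17] [ 573.1 -174.9  111.8]
27.5 -1.04 [ 0.09 -1.12 -0.04] [ 573.5 -173.5  111.8]
26.0 -0.55 [ 1.05 -0.92 -1.12] [ 574.  -172.   111.8]
24.5 -0.93 [-0.42 -0.84 -0.77] [ 574.5 -170.6  111.8]
23.0 -0.8 [-0.25 -0.76 -0.04] [ 574.9 -169.2  111.8]
21.5 -1.67 [-0.81 -1.49 -0.31] [ 575.4 -167.9  111.8]
12.5333
```

Run:
```python
from h import *
F0=np.array([0.1,-0.7,-0.1])
for th in np.arange(-14,58.1,4):
    p,o=pose(th,20)
    st=arm.move_straight(p,rate=40,frame=o,max_force=9)
    F=np.array(readout.get_contact_force()); e=readout.get_eef_pos()
    print(th,st,round(tang(th,F),2),F.round(1),round(e[2],1),round(np.hypot(*(np.array(e[:2])-p[:2])),2))
    if st or tang(th,F)<-8: break
print(readout.get_t()); snap("wrist","wD")
```

```text
-14.0 False -1.23 [ 0.8 -1.5 -0.2] 111.8 0.37
-10.0 False -1.14 [-0.1 -1.1 -2. ] 111.8 0.34
-6.0 False -2.7 [ 1.1 -2.8 -0.9] 111.9 0.25
-2.0 False -1.8 [ 0.8 -1.8 -1.4] 111.9 0.16
2.0 False -1.31 [ 1.9 -1.2 -0.9] 111.9 0.14
6.0 False -2.48 [ 1.4 -2.3 -0.7] 111.9 0.13
10.0 False -1.25 [ 1.6 -1.  -0.5] 111.9 0.16
14.0 False -2.15 [ 2.4 -1.6 -1.2] 111.9 0.15
18.0 False -1.5 [ 2.  -0.9  0.3] 111.8 0.11
22.0 False -1.92 [ 1.9 -1.3  0. ] 111.8 0.14
26.0 False -1.45 [ 1.9 -0.7  0.3] 111.8 0.1
30.0 False -0.96 [ 1.  -0.5 -0.6] 111.8 0.1
34.0 False -1.85 [ 2.5 -0.6  1.3] 111.8 0.11
38.0 False -1.24 [ 1.  -0.8  0.3] 111.8 0.08
42.0 False -1.34 [ 1.5 -0.5  0.2] 111.8 0.1
46.0 False -2.05 [ 1.3 -1.6  1.2] 111.8 0.1
50.0 False -1.98 [ 1.3 -1.5  1. ] 111.8 0.1
54.0 False -1.7 [ 1.6 -0.6  0.6] 111.8 0.1
58.0 False -0.7 [ 0.8 -0.1  1.6] 111.8 0.1
17.625
```

View pics/wD.png

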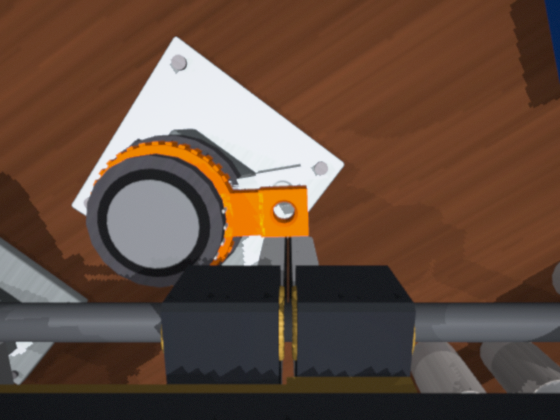

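The tab follows, with its hole at (284,210) and the lug just ahead at (283,185). Creep to the stop, then lean.

Run:
```python
from h import *
th=58
def rd(th,n=4):
    v=[]
    for _ in range(n): arm.wait(0.02); v.append(tang(th,np.array(readout.get_contact_force())))
    return np.mean(v)+0.6
log=[]
while th<75:
    step=1.0 if th<63 else 0.3
    th+=step
    p,o=pose(th,20); arm.move_straight(p,rate=20,frame=o,max_force=7)
    f=rd(th,2 if th<64 else 4); log.append((round(th,1),round(f,2)))
    if f<-5: break
# fine
k=0
while f>-9.8 and k<25:
    th+=0.08; k+=1
    p,o=pose(th,20); arm.move_straight(p,rate=10,frame=o)
    f=rd(th); log.append((round(th,2),round(f,2)))
print(log)
for i in range(4): arm.wait(0.15); print(round(rd(th),2),np.round(readout.get_contact_force(),1))
print(readout.get_t()); snap("wrist","wE"); open("th.txt","w").write(str(th))
```

```text
[(59.0, np.float64(-1.35)), (60.0, np.float64(-1.06)), (61.0, np.float64(-0.75)), (62.0, np.float64(-1.3)), (63.0, np.float64(-1.27)), (63.3, np.float64(-1.87)), (63.6, np.float64(-1.99)), (63.9, np.float64(-1.22)), (64.2, np.float64(-1.93)), (64.5, np.float64(-1.6)), (64.8, np.float64(-0.91)), (65.1, np.float64(-1.89)), (65.4, np.float64(-1.48)), (65.7, np.float64(-1.59)), (66.0, np.float64(-2.5)), (66.3, np.float64(-4.46)), (66.6, np.float64(-4.93)), (66.9, np.float64(-5.3)), (66.98, np.float64(-6.12)), (67.06, np.float64(-6.04)), (67.14, np.float64(-6.06)), (67.22, np.float64(-6.68)), (67.3, np.float64(-6.32)), (67.38, np.float64(-6.64)), (67.46, np.float64(-7.38)), (67.54, np.float64(-7.49)), (67.62, np.float64(-7.38)), (67.7, np.float64(-7.49)), (67.78, np.float64(-7.99)), (67.86, np.float64(-7.84)), (67.94, np.float64(-8.01)), (68.02, np.float64(-8.67)), (68.1, np.float64(-8.78)), (68.18, np.float64(-8.2)), (68.26, np.float64(-8.93)), (68.34, np.float64(-9.0)), (68.42, np.float64(-9.11)), (68.5, np.float64(-9.45)), (68.58, np.float64(-9.13)), (68.66, np.float64(-9.64)), (68.74, np.float64(-10.36))]
-9.8 [ 8.6 -5.6 -4.5]
-10.02 [10.3 -5.3 -2.8]
-10.36 [ 9.2 -5.7 -3.3]
-9.83 [ 9.2 -6.7 -3.8]
31.2583
```

View pics/wE.png

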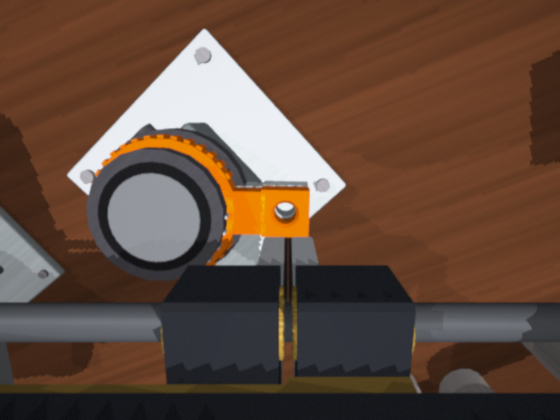

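Leaning at ~10 N held for over 0.5 s; the tab is at its stop with its hole at (286,211). Retreat, then look at the pin.

Run:
```python
from h import *
for q in ((335,262),(255,318)): print("crate edge",onz("scene",*q,100),onz("scene",*q,140))
for q in ((232,122),(163,95),(298,98)): print("crate side",onz("side",*q,100))
th=float(open("th.txt").read())
PIN=np.array([574.,176.5]); Y=67.4; d=np.array([np.cos(np.radians(Y)),np.sin(np.radians(Y))])
arm.move_straight(pose(th,34)[0],rate=80)
arm.move_straight(pose(th,34,190)[0],rate=200)
# view of tab hole from yaw 67.4 
LUG=np.array([546.,-73.3]); q=LUG-45*d
arm.movep([*q,190],[180,0,Y]); arm.wait(0.1); snap("wrist","wF")
q=PIN-45*d; arm.movep([*q,175],[180,0,Y]); gripper_to(0.45); snap("wrist","wG")
print(readout.get_t())
```

```text
crate edge [618.8578901  327.48024604 100.        ] [655.81590497 355.00757572 140.        ]
crate edge [902.60836609 317.90993575 100.        ] [926.38916265 345.88170545 140.        ]
crate side [722.43622375 439.13998751 100.        ]
crate side [661.52426183 770.47669813 100.        ]
crate side [992.20437986 405.65655632 100.        ]
35.525
```

View pics/wF.png

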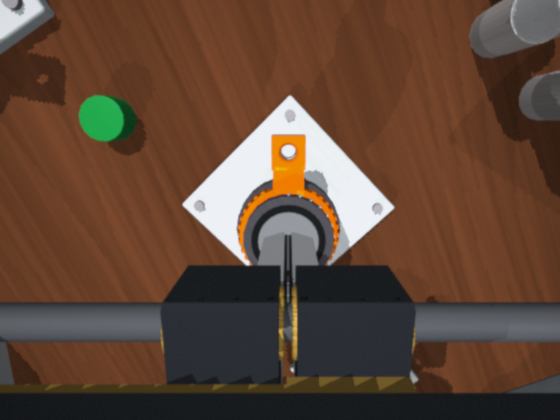

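View pics/wG.png

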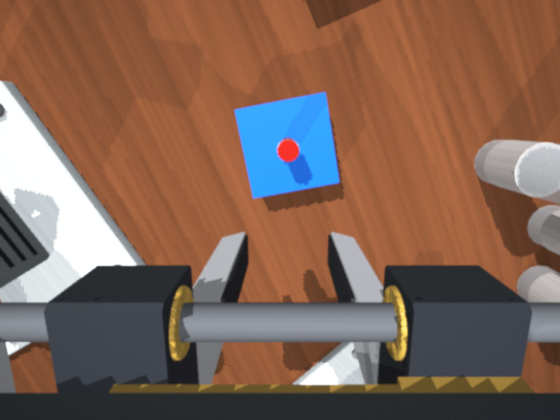

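wF shows the tab hole at (288,151), with bright white behind it, so the holes line up. wG shows the red pin head at (288,150) on the blue block.

Run:
```python
from h import *
im=cv2.imread("pics/wG.png"); hsv=cv2.cvtColor(im,cv2.COLOR_BGR2HSV)
m=(((hsv[...,0]<8)|(hsv[...,0]>172))&(hsv[...,1]>180)&(hsv[...,2]>90)).astype(np.uint8)
_,lab,st,ce=cv2.connectedComponentsWithStats(m); l=lab[150,288]; print("pin",st[l],ce[l])
p,r=np.load("pics/wG.npy"); print(p,r,"pin world",onz("wrist",*ce[l],84,p=p,r=r))
out=[]
for n,(x,y) in (("wE",(286,211)),("wF",(288,151))):
    im=cv2.imread(f"pics/{n}.png"); hsv=cv2.cvtColor(im,cv2.COLOR_BGR2HSV)
    c=im[y-16:y+17,x-16:x+17]; out.append(cv2.resize(c,None,fx=12,fy=12,interpolation=cv2.INTER_CUBIC))
    m=((hsv[...,1]>150)&(hsv[...,2]>150)&(hsv[...,0]>5)&(hsv[...,0]<30)).astype(np.uint8)
    w=(1-m)[y-14:y+15,x-14:x+15].copy()
    _,lab,st,ce=cv2.connectedComponentsWithStats(w,connectivity=4); l=lab[14,14]
    u=ce[l]+[x-14,y-14]; p,r=np.load(f"pics/{n}.npy"); print(n,st[l],u,onz("wrist",*u,106,p=p,r=r),r)
cv2.imwrite("pics/holes2.png",np.hstack(out))
```

```text
pin [279 140  19  21 312] [287.94871795 150.42628205]
[556.66974794 134.99859933 174.96605367] [-1.79996301e+02  3.79100495e-03  6.74049144e+01] pin world [574.29280807 177.42295371  84.        ]
wE [  2   5  22  21 353] [285.05949008 211.8101983 ] [545.20060719 -72.78268181 106.        ] [-179.95897567    0.39084197  158.69674442]
wF [  6   7  16  16 204] [288.00490196 151.49509804] [546.09865759 -72.4231051  106.        ] [-1.79949098e+02  3.73520526e-03  6.74320047e+01]
```

View pics/holes2.png

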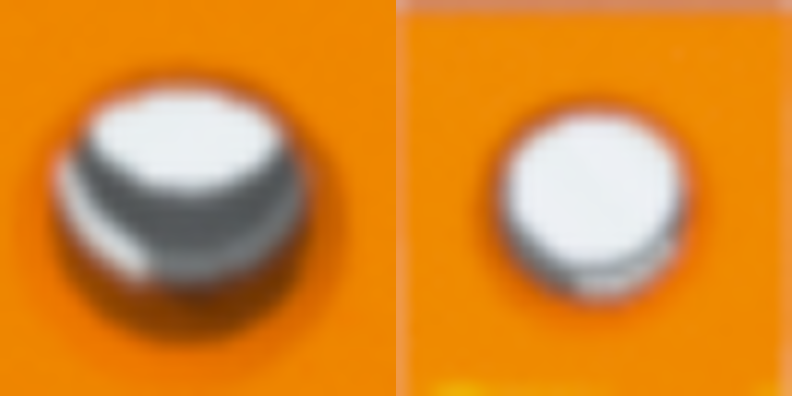

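Run:
```python
from h import *
Y=67.4; P=np.array([573.95,176.2])
arm.move_straight([*P,130],rate=150)
arm.move_straight([*P,72],rate=80,max_force=8)
print(readout.get_eef_pos(),readout.get_contact_force())
gripper_to(0.0,20)
print("w",readout.get_grip_width()*94,readout.get_eef_pos(),readout.get_contact_force())
arm.move_straight([*P,105],rate=60,max_force=15)
arm.wait(0.05)
print(readout.get_eef_pos(),readout.get_contact_force(),readout.get_grip_width()*94,readout.get_t())
snap("wrist","wH"); snap("scene","sH")
```

```text
[574.32906202 176.30957443  72.42556055] [-0.79460923 -0.27372743  1.21663774]
w 15.565367867662033 [574.13611112 176.25879804  72.35881543] [0.41287535 1.08278688 1.42076481]
[573.62148332 176.13833463 104.62968064] [-0.46749587  0.30338213 -1.32440243] 15.901057447330215 38.2583
```

Run:
```python
import cv2,numpy as np
a=cv2.imread("pics/wH.png"); b=cv2.imread("pics/sH.png")[150:290,220:400]
cv2.imwrite("pics/H.png",np.hstack([a[200:420,200:380],cv2.resize(b,(283,220))])) ; cv2.imwrite("pics/H.png",cv2.resize(cv2.imread("pics/H.png"),None,fx=1.7,fy=1.7,interpolation=cv2.INTER_CUBIC))
```

```text
(no output)
```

View pics/H.png

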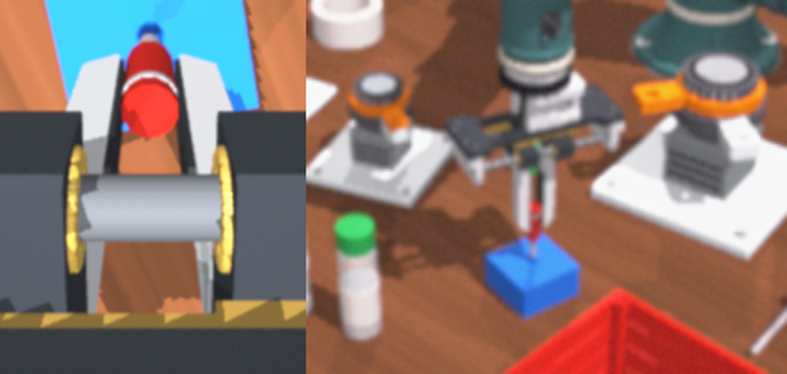

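The pin is held: its head top is at ≈(288,263) in the wrist view and the shank is clear of the stand. Check its offset in the tool, then carry it above the hole.

Run:
```python
from h import *
p,r=np.load("pics/wH.npy")
P=onz("wrist",288.2,263.5,p[2]+11.8,p=p,r=r); M=R.from_euler('xyz',r,degrees=True).as_matrix()
print("tool offset",M.T@(P-p))
Y=67.4; H=np.array([546.0,-73.1])
c=readout.get_eef_pos()
arm.move_straight([c[0],c[1],205],rate=200)
arm.movep([*H,205],[180,0,Y])
arm.move_straight([*H,170],rate=100)
arm.wait(0.15)
print(readout.get_eef_pos(),readout.get_eef_rot(),readout.get_contact_force(),readout.get_t())
snap("side","sI"); snap("scene","cI"); im,_,_=snap("wrist","wI")
a=cv2.imread("pics/sI.png")[170:290,250:400]; b=cv2.imread("pics/cI.png")[120:240,170:320]
cv2.imwrite("pics/I.png",cv2.resize(np.hstack([a,b]),None,fx=2.6,fy=2.6,interpolation=cv2.INTER_CUBIC))
```

```text
tool offset [  2.39169781   0.0208096  -11.80117772]
[546.5720488  -73.01255635 170.99928012] [ 1.79899319e+02 -1.83794440e-02  6.74203870e+01] [0.64722601 0.43660484 0.19098054] 40.6417
```

View pics/I.png

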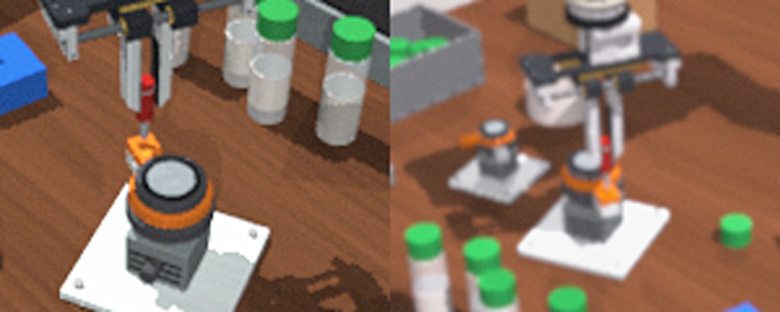

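View pics/wI.png

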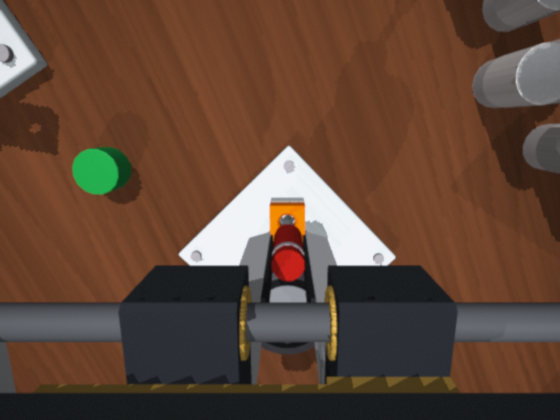

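Run:
```python
from h import *
im=cv2.imread("pics/wI.png"); c=im[195:285,255:325]
cv2.imwrite("pics/Iz.png",cv2.resize(c,None,fx=6.6,fy=6.6,interpolation=cv2.INTER_CUBIC))
p,r=np.load("pics/wI.npy"); M=R.from_euler('xyz',r,degrees=True).as_matrix()
pr=lambda t:proj("wrist",np.array(p)+M@np.array(t),p=p,r=r)
for dx in(0,1,2): print(dx,"top",pr([dx,0,-12]),"headtop edges",pr([dx+8,0,-12])[1],pr([dx-8,0,-12])[1],"headbot front",pr([dx+8,0,32])[1],"tip",pr([dx,0,58]))
print("hole",proj("wrist",[546,-73.1,106],p=p,r=r), "edges",proj("wrist",[546-5.5*.384,-73.1-5.5*.923,106],p=p,r=r),proj("wrist",[546+5.5*.384,-73.1+5.5*.923,106],p=p,r=r))
print("tab end",proj("wrist",[546+12*.384,-73.1+12*.923,106],p=p,r=r))
```

```text
0 top [288.15734539 268.56191988] headtop edges 252.0531695471089 284.7086924413105 headbot front 224.96381693184964 tip [288.00354125 225.65428732]
1 top [288.15847857 266.51836894] headtop edges 249.963517111147 282.70973405111465 headbot front 223.2833220602421 tip [288.00418961 224.17180989]
2 top [288.15961489 264.46913922] headtop edges 247.86799250084007 280.70528185379925 headbot front 221.5990983931377 tip [288.00483923 222.68642969]
hole [287.14166918 222.96831482] edges [287.14346286 230.85345264] [287.1398567  215.00053353]
tab end [287.13769003 205.47572842]
```

View pics/Iz.png

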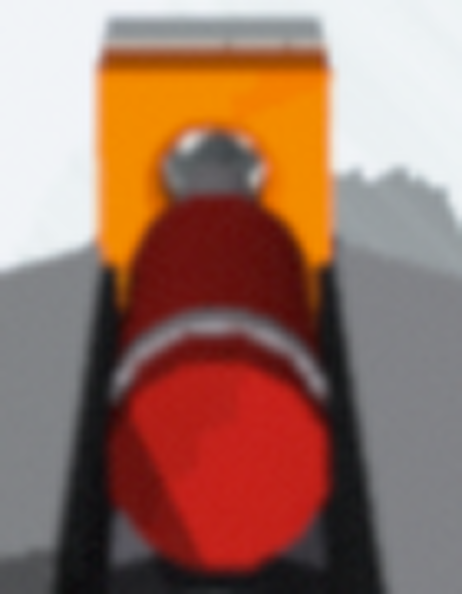

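Pin and hole look lined up, with the pin maybe 1 mm too far outward. Shift 0.7 mm inward and insert gently, watching the lateral force.

Run:
```python
from h import *
Y=67.4; d=np.array([np.cos(np.radians(Y)),np.sin(np.radians(Y))]); yd=np.array([d[1],-d[0]])
H=np.array([546.0,-73.1])-0.7*d
F0=np.mean([readout.get_contact_force() for _ in range(3)],axis=0)
arm.move_straight([*H,166],rate=40)
for z in (160,156,152,149,146,143,140.5):
    st=arm.move_straight([*H,z],rate=25,max_force=5)
    F=np.mean([readout.get_contact_force() for _ in range(3)],axis=0)-F0; e=readout.get_eef_pos()
    fx,fy=F[:2]@d,F[:2]@yd
    print(z,st,"fx %.1f fy %.1f fz %.1f"%(fx,fy,F[2]),np.round(e,1),round(readout.get_t(),2))
    if st or F[2]>5: break
snap("wrist","wJ")
```

```text
160 False fx 0.0 fy -0.1 fz -0.5 [545.6 -73.7 159.7] 41.43
156 False fx 1.1 fy -1.0 fz -0.7 [545.6 -73.7 155.7] 41.74
152 False fx 0.2 fy -0.3 fz -0.9 [545.6 -73.7 151.7] 42.05
149 False fx 0.5 fy -0.2 fz -0.3 [545.6 -73.7 148.7] 42.32
146 False fx 1.0 fy -0.6 fz -0.3 [545.6 -73.7 145.7] 42.58
143 False fx 0.3 fy 0.6 fz -1.0 [545.6 -73.7 142.7] 42.85
140.5 False fx 1.6 fy -0.2 fz 0.1 [545.6 -73.7 140.2] 43.1
```

Run:
```python
from h import *
e=readout.get_eef_pos(); H=np.array(e[:2])
st=False;z=140.0
while z>135 and not st:
    z-=0.7; st=arm.move_straight([*H,z],rate=12,max_force=4)
    F=np.array(readout.get_contact_force()); print(round(z,1),st,F.round(1),round(readout.get_eef_pos()[2],1))
    if F[2]>4: break
z=readout.get_eef_pos()[2]
gripper_to(0.4); arm.wait(0.1)
snap("wrist","wK"); print(readout.get_t(),readout.get_contact_force())
```

```text
139.3 False [-0.7 -0.5 -0.6] 139.2
138.6 False [-0.7 -0.4 -0.9] 138.5
137.9 False [0.1 0.7 1.1] 138.3
137.2 False [-1.6 -0.1  3.9] 138.1
136.5 False [-2.6  0.5  6. ] 138.1
45.1 [0.43040003 0.54735295 0.52558438]
```

View pics/wK.png

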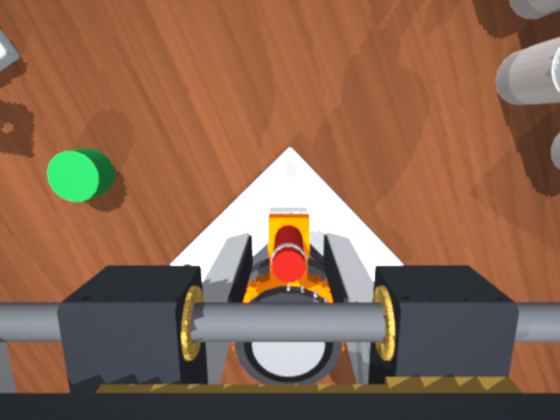

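The head seated at TCP z 138.1 (expected 138), and the pin stands upright after release. Back off straight up and check.

Run:
```python
from h import *
Y=67.4; d=np.array([np.cos(np.radians(Y)),np.sin(np.radians(Y))])
e=readout.get_eef_pos()
arm.move_straight([e[0],e[1],225],rate=150)
q=np.array(e[:2])-60*d
arm.move_straight([*q,230],rate=150); arm.wait(0.2)
snap("wrist","wL");snap("side","sL");snap("scene","cL"); print(readout.get_t())
a=cv2.imread("pics/sL.png")[170:290,250:400]; b=cv2.imread("pics/cL.png")[120:240,170:320]
c=cv2.imread("pics/wL.png")[60:260,180:400]
top=cv2.resize(np.hstack([a,b]),(780,312),interpolation=cv2.INTER_CUBIC)
cv2.imwrite("pics/L.png",np.vstack([top,np.hstack([cv2.resize(c,(300,272)),np.zeros((272,480,3),np.uint8)])]))
```

```text
46.7417
```

View pics/L.png

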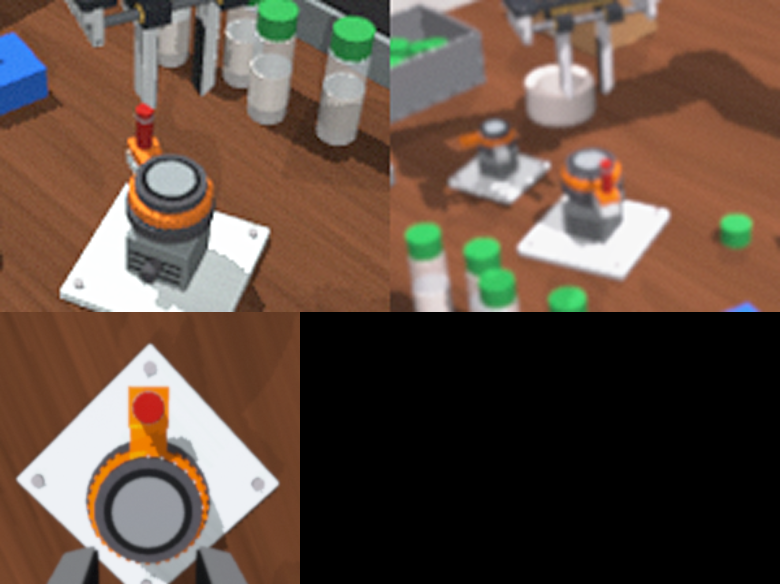

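View pics/sL.png

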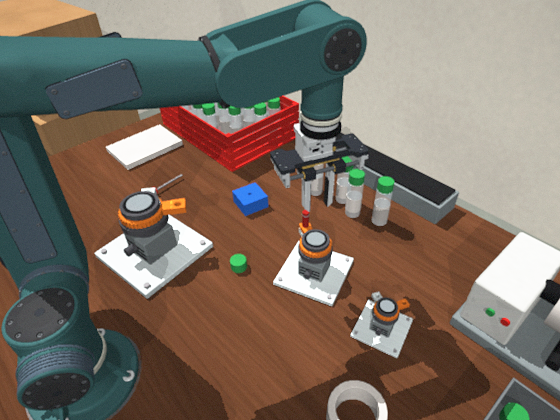

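The pin stands upright with its head resting on the tab, over the lug. The gripper is clear, the stand is empty and the bystanders are undisturbed.

```bash
python3 -c "
from h import *
order.close_job(); print(readout.get_t())"
```

```text
the job is handed in; nothing more can be done
the job is handed in; nothing more can be done
```

The aperture is open, the locking pin is home in the tab and lug of the middle-sized unit, and the job was handed in just after 46.7 s. No verdict is reported, so what follows rests on my own readings.

- **Ring:** Closed fingers pushed the tab anticlockwise from about −18° to its stop at about 66–67°, with 1–3 N along the way. They then leaned on the stop with about 10 N for more than half a second. The force stayed near 10 N with about ±0.5 N of sensor noise.
- **Pin:** It went through the tab and into the lug with almost no resistance. The head seated at a tool height of 138.1 mm against an expected 138 mm, with about 6 N of downward force at the end, and I let go there.
- **Last pictures:** The pin stands upright with its head on the tab over the lug. The gripper is about 75 mm clear above it, and the bottles and cap look unmoved.

**Disagreements:** Estimates of the pin's place in the grip differed by about 1 mm along the tool's x axis, so I shifted 0.7 mm inward before inserting. I did not measure the final tilt or the distance between the two holes in numbers. I judged those from the seating height and the pictures.

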